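# Stow the telescopic lamp mast

### The arm

A 6-joint arm with a two-finger parallel gripper is mounted at the origin on a cart in front of the work surface, level with it; the furniture and walls round the work are solid. World frame = base frame: x ahead of the robot, y to its left, z up, the work surface at z = 0. Lengths are in m, angles in rad, forces in N, time in s.
With the tool pointing down it reaches from about 0.35 to 0.775 m from the base axis. Payload 7.3 kg.
Tool frame: the origin (TCP) lies at the very end of the fingers, on their centre line; the grasp point (between the pads) lies 19 mm behind it (tcp_to_grasp is the z of the grasp point in the tool frame, in m); z points along the fingers, y is the direction in which the jaws open and shut (so a half turn about z gives the same grasp; the last joint's range is limited). The gripper opens to 92 mm and grips with 3 to 60 N. Pads are 19 mm wide; open, the fingers measure 130 mm over their backs; the gripper's body (75 mm by 190 mm) begins 47 mm behind the grasp point.
Start: joints at [1.109, 0.342, 1.524, -0, 1.275, -0.146], TCP at [0.163, 0.499, 0.227] pointing down, gripper open.
Joint ranges: [-2.53, 2.53], [-0.77, 2.02], [0.04, 2.7], [-1, 4.14], [0.28, 2.66], [-3.11, 3.11]. Speed limits (rad/s): [2.57, 2.57, 3.14, 3.14, 3.14, 3.14].

### API

Orientations are given as a rotation vector (axis times angle).
In Python, from station import move_pose, move_linear, move_j, grip, sleep, inverse_kinematics, read_camera, camera_model, PlanningError, hand_in, read_time_s, read_joint_pos, read_qd, read_joint_efforts, read_ee_pos, read_tcp_rot, read_wrist_force, read_ft_torque, read_grip_width, tcp_to_grasp gives the robot as it stands. Calls block until the motion is done:
- move_pose(position, orientation): joint-space move of the TCP to a pose.
- move_linear(position, frame=None, feed=0.15, max_force=None): straight line of the TCP; frame=None keeps the orientation; feed is the mean speed in m/s. With max_force (N) it stops when the force on the tool has changed by that much, and returns True; else False.
- move_j(angles): joint-space move.
- grip(opening, grasp_force=None): finger opening in m; grasp_force is the grip in N (None keeps the last); returns when the fingers have stopped.
- sleep(seconds).
- inverse_kinematics(position, orientation): joint angles nearest the present ones, or None.
- read_camera(name): name is "side" or "top" or "wrist"; returns the picture (480x640x3 uint8, blue, green, red); there is no depth.
- camera_model(name): a dict with "fov_y" (degrees; the focal length in pixels is half the picture's height over the tangent of half this angle, whatever the lens; pixels are square), "cx", "cy" (the principal point, pixels), "xyz" and "attitude" of the camera in the world. Camera axes: x right, y up, looking along -z (the intrinsics and any distortion apply to the point x, -y, -z); pixel columns grow to the right and rows downward; lengths in m; the calibration is good to about 2 mm. A picture is of the moment at which its call begins: read the wrist's pose just before it. camera_model takes no time and is no camera call; for the wrist camera it gives the pose at the moment of the call.
A pose or a line that the arm cannot do raises PlanningError and nothing moves.
- hand_in(): hands the job in, once; it reports no verdict.
Readings, each from a call of its own:
- read_time_s(): time.
- read_joint_pos(): joint angles.
- read_qd(): joint speeds.
- read_joint_efforts(): joint torques, N m.
- read_ee_pos(): TCP position.
- read_tcp_rot(): TCP orientation.
- read_wrist_force(): force on the tool from outside, world axes, zero at the start.
- read_ft_torque(): the same for the moment, N m.
- read_grip_width(): finger opening in m.
Only numpy, scipy, OpenCV 4.12 (cv2) and the standard library are available. Lean on these libraries where they do the work, as an engineer would, in place of code of your own. Each camera call takes 0.05 s, during which the arm holds its last target.

### The job

Stow the lamp mast. First flip the lamp switch (the bat with the ball end) over to its right; then flip the mast clamp switch (the bat with the flat paddle) over to its left to release the clamp, and push the mast down fully home, the inner tube with the lamp head first and only then the middle tube. Last, flip the clamp switch back to its right, and leave the mast home and the loose things around undisturbed.

Things in the scene. Friction and masses are not known exactly. Their poses are not given: they have to be found in the camera images.
- lamp_console: Grey console of the lamp switch, fixed, foot 104 x 124 mm, 252 mm tall. Origin: centre of its underside; x to its back (away from the robot), y to its left seen from the robot, z up. Face plate slopes up to the back at 40 deg. Bat pivot at (-6, 0, 88) mm; the central bat points along (-0.643, 0, 0.766). Two consoles, alike but for the bats, in either place.
- lamp_hood_lip (a point): Middle of the lower front edge of that console's sheet-metal hood, at (-44, 0, 241) mm in the console's frame. The hood, 100 mm wide, roofs the bat, open in front and at the sides: a tool pointing straight down cannot get at the bat, one tilted 30 to 40 deg (tip pointing down and away from the robot) can.
- clamp_console: Grey console of the mast clamp switch, fixed, foot 104 x 124 mm, 252 mm tall. Origin: centre of its underside; x to its back (away from the robot), y to its left seen from the robot, z up. Face plate slopes up to the back at 40 deg. Bat pivot at (-6, 0, 88) mm; the central bat points along (-0.643, 0, 0.766). Two consoles, alike but for the bats, in either place.
- clamp_hood_lip (a point): Middle of the lower front edge of that console's sheet-metal hood, at (-44, 0, 241) mm in the console's frame. The hood, 100 mm wide, roofs the bat, open in front and at the sides: a tool pointing straight down cannot get at the bat, one tilted 30 to 40 deg (tip pointing down and away from the robot) can.
- lamp_bat (a joint): Joint, rad: ball-ended bat, swinging sideways about an axis along the face's slope. 0 = central, +0.4 = stop at its left (+y), -0.4 = stop at its right. A spring throws it from the centre to the nearer stop; 2 to 3 N at the tip takes it over. Starts at the left (lamp on); right is off. Bat: steel rod 10 mm thick, black ball 20 mm in diameter on its end, 64 mm from pivot to end.
- clamp_bat (a joint): Joint, rad: paddle-ended bat, swinging sideways about an axis along the face's slope. 0 = central, +0.4 = stop at its left (+y), -0.4 = stop at its right. A spring throws it from the centre to the nearer stop; 2 to 3 N at the tip takes it over. Starts at the right (clamp set); left is released. Bat: 10 mm rod; paddle 26 mm wide up the slope, 9 mm thick sideways, 26 to 64 mm from the pivot.
- lamp_bat_tip (a point): Outer end of the ball-ended bat, on its centre line, 64 mm from its pivot.
- clamp_bat_tip (a point): Outer end of the paddle-ended bat, on its centre line, 64 mm from its pivot.
- mast: Upright telescopic lamp mast, fixed on the bench: round foot 110 mm in diameter, grey outer tube 45 mm in diameter with a collar 54 mm in diameter whose top is at 120 mm. Origin: centre of the foot's underside, z up along the tubes.
- mast_inner (a joint): Joint, m: how far the inner tube (23 mm diameter, with the lamp head) stands out of the middle tube; 0 = fully home, lamp head down on the middle tube's collar. Stays where it is left; about 3 N plus drag pushes it down.
- mast_middle (a joint): Joint, m: how far the middle tube (33 mm diameter) stands out of the outer tube; 0 = fully home, its collar (44 mm diameter, 14 mm tall) down on the outer collar. Stiffer than the inner tube: about 10 N pushes it down, so a push on the lamp head takes the inner tube home first and then the middle tube.
- lamp_top (a point): Centre of the flat top of the round lamp head (black fins over a clear lens, 68 mm diameter, 31.5 mm tall; the top face is 56 mm across). With both tubes home it is 165.5 mm above the bench. The lamp head may be pressed anywhere near the middle of its top.
- collar_top (a point): Centre of the top of the middle tube's collar; 134 mm above the bench when the middle tube is home.
- spool_yellow: Spool of yellow wire, 79 x 72 x 50 mm (bystander, loose). Origin: centre of its underside.
- contactor: Black contactor block, 70 x 50 x 48 mm (bystander, loose). Origin: centre of its underside.
- tape_roll: Flat roll of black tape, 72 mm diameter, 20 mm tall (bystander, loose). Origin: centre of its underside.

How it is judged:
On the way, in this order (a step that is already met when the one before it is completed fails the run):
1. the ball-ended lamp bat has snapped over to its right (value of joint lamp_bat below -0.3 rad), for 0.2 s.
2. the paddle-ended clamp bat has snapped over to its left (value of joint clamp_bat above 0.3 rad), for 0.2 s.
3. the inner tube is fully home (value of joint mast_inner below 0.004 m and value of joint clamp_bat above 0.3 rad), for 0.1 s.
4. the middle tube is fully home as well (all of step 3 and value of joint mast_middle below 0.004 m), for 0.2 s.
5. the clamp bat has snapped back to its right (value of joint clamp_bat below -0.3 rad and value of joint each of mast_inner, mast_middle below 0.004 m), for 0.2 s.
At the end, for the whole second after the job is handed in: The lamp bat and the clamp bat both rest at their right-hand sides (beyond -0.3 rad), and both mast tubes are home to within 4 mm (all of step 5 and value of joint lamp_bat below -0.3 rad); the robot touches nothing.
It fails at once if the middle tube has gone down more than 12 mm while the inner tube was still more than 10 mm out (distance of collar_top from where it was at the start of the episode above 0.012 m and value of joint mast_inner above 0.01 m).
It fails at once if a loose bystander has been moved more than 30 mm (distance of any of spool_yellow, contactor, tape_roll from where it was at the start of the episode above 0.03 m).
It also fails if it takes over 72 s, if anything falls off the work surface, if the arm or the gripper's body presses on something with over 40 N, if the wrist force passes 120 N, or if a joint passes its speed limit or range.

## Working session

There is one attempt and no reset: what is moved stays moved. The work goes in short steps, each a Python script; the robot and the scene stay as the last script left them, time stands still between calls to the robot, and variables do not carry over. Pictures are saved under pics/ and viewed, and the job is handed in when it is done.

```bash
ls; mkdir -p pics; python3 - <<'E'
from station import *
import cv2
for n in ["side","top","wrist"]:
    m=camera_model(n); print(n,m)
    cv2.imwrite(f"pics/{n}0.png",read_camera(n))
print(read_time_s(),read_ee_pos(),read_tcp_rot(),read_grip_width(),tcp_to_grasp)
E
```

```text
pics
side {'fov_y': 50.90112199104145, 'cx': 314.0606155489155, 'cy': 231.93782766993914, 'xyz': array([0.46862997, 0.82948357, 0.4804718 ]), 'attitude': array([ 0.03968197, -1.74995702, -2.51061279])}
top {'fov_y': 43.26074610452764, 'cx': 314.9146223092165, 'cy': 234.44812627820036, 'xyz': array([0.2212095 , 0.0205668 , 1.43445642]), 'attitude': array([ 0.16544668, -0.20881459, -1.84986792])}
wrist {'fov_y': 63.12174295899251, 'cx': 316.24903417696055, 'cy': 241.65393454385878, 'xyz': array([0.10112819, 0.5192939 , 0.38435019]), 'attitude': array([-0.21457868, -0.15294243,  1.24845177])}
0.15 [0.16288712 0.49878893 0.22621853] [-4.93869412e-01 -3.10219045e+00  1.68941999e-03] 0.09154569897758823 -0.0188
```

View pics/side0.png

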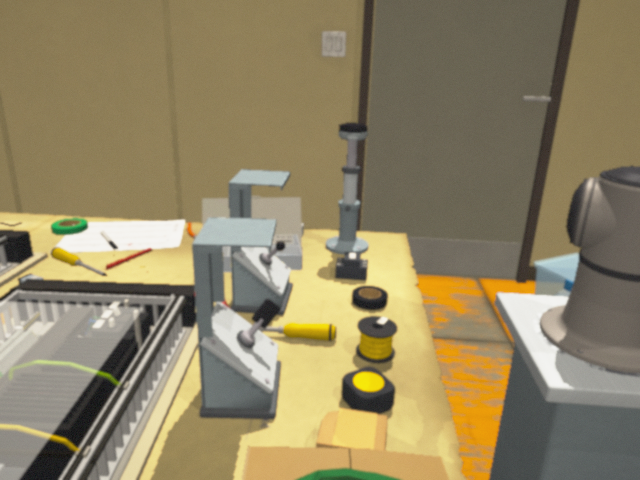

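View pics/top0.png

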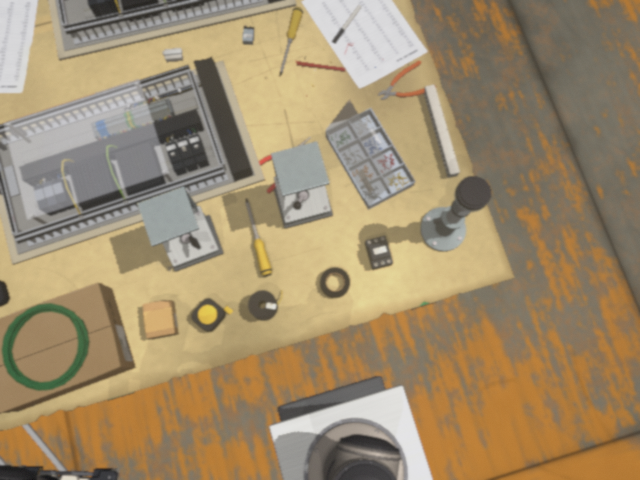

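View pics/wrist0.png

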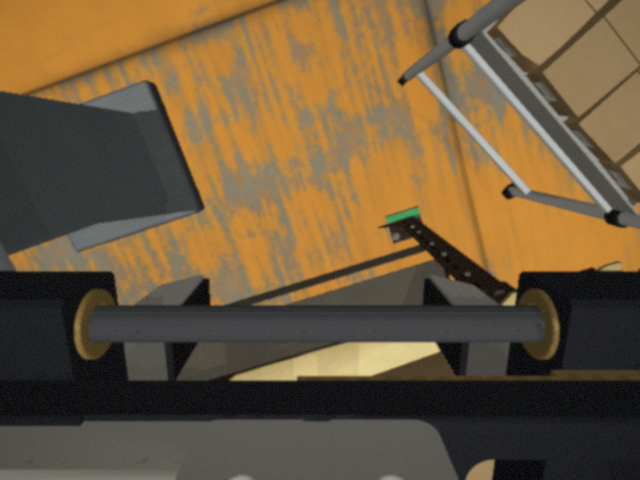

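```bash
cat > h.py <<'E'
import numpy as np, cv2
from scipy.spatial.transform import Rotation as R
from station import *
class Cam:
    def __init__(s,m):
        s.f=240/np.tan(np.radians(m["fov_y"])/2); s.cx,s.cy=m["cx"],m["cy"]
        s.p=np.array(m["xyz"]); s.R=R.from_rotvec(m["attitude"]).as_matrix()
    def ray(s,u,v):
        d=s.R@np.array([(u-s.cx)/s.f,-(v-s.cy)/s.f,-1]); return d/np.linalg.norm(d)
    def on_z(s,u,v,z):
        d=s.ray(u,v); return s.p+d*(z-s.p[2])/d[2]
    def proj(s,P):
        q=s.R.T@(np.array(P)-s.p); return np.array([s.cx+s.f*q[0]/-q[2],s.cy-s.f*q[1]/-q[2]])
def tri(c1,uv1,c2,uv2):
    d1,d2=c1.ray(*uv1),c2.ray(*uv2)
    A=np.stack([d1,-d2],1); t=np.linalg.lstsq(A,c2.p-c1.p,rcond=None)[0]
    a,b=c1.p+t[0]*d1,c2.p+t[1]*d2
    return (a+b)/2,np.linalg.norm(a-b)
E
python3 - <<'E'
import cv2
t=cv2.imread('pics/top0.png'); s=cv2.imread('pics/side0.png')
def z(im,x,y,w,h,k,n): cv2.imwrite(n,cv2.resize(im[y:y+h,x:x+w],None,fx=k,fy=k,interpolation=cv2.INTER_CUBIC))
z(t,130,130,210,150,3.8,'pics/tz1.png'); z(t,350,160,160,120,5,'pics/tz2.png')
z(s,180,110,220,165,3.6,'pics/sz1.png'); z(s,180,210,180,135*160//100,2.7,'pics/sz2.png')
E
```

```text
(no output)
```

View pics/tz1.png

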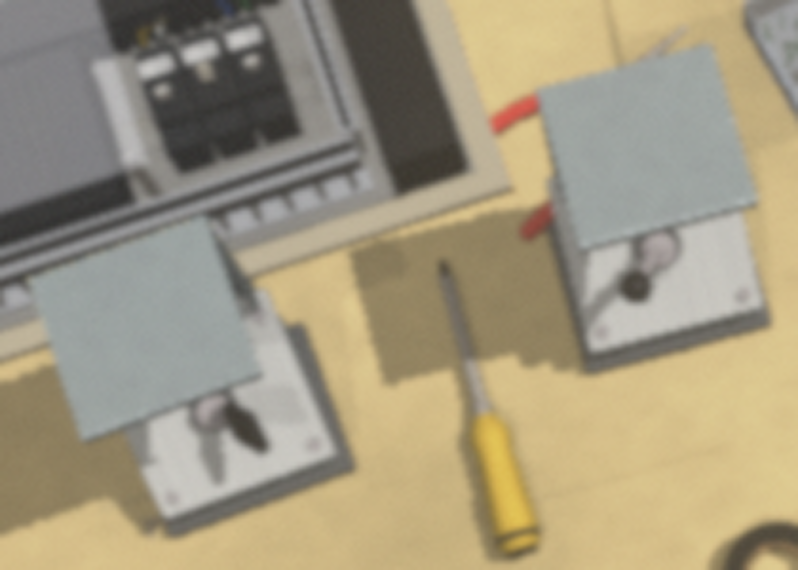

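View pics/tz2.png

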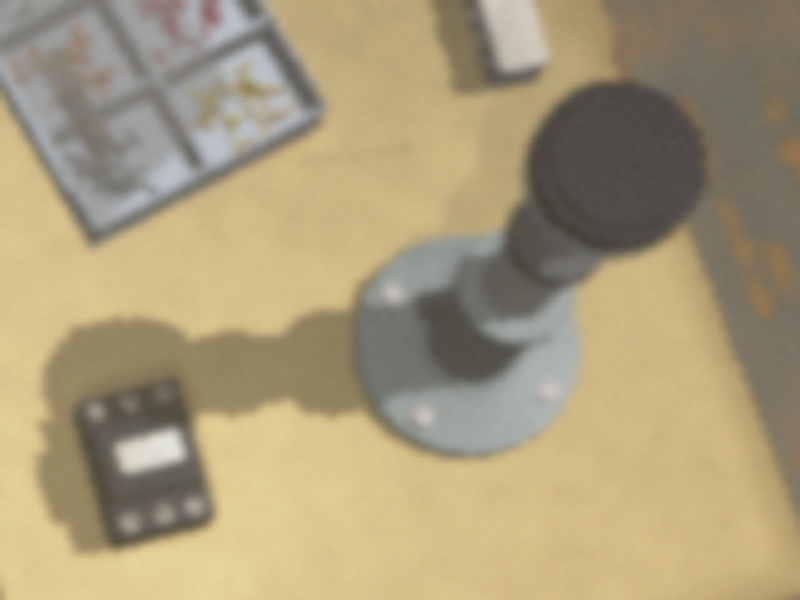

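View pics/sz1.png

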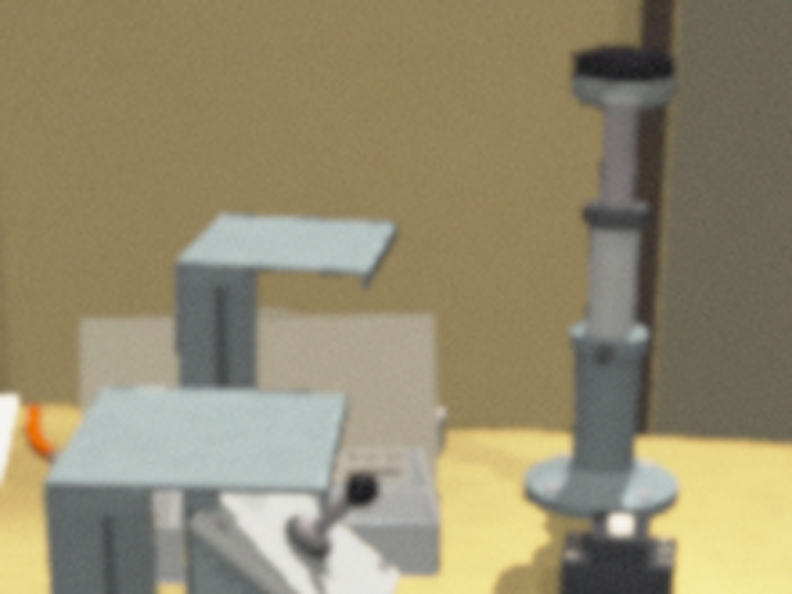

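View pics/sz2.png

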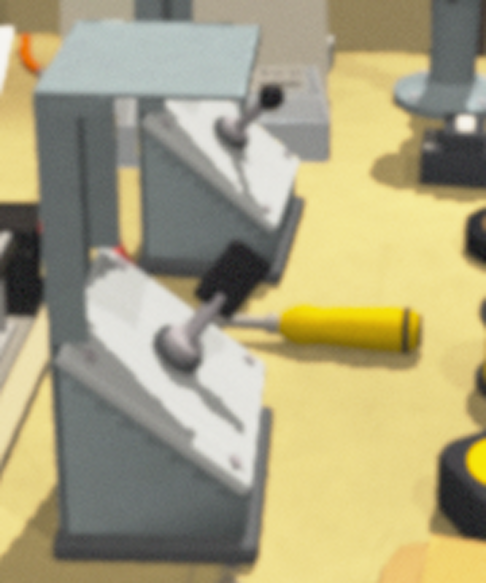

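```bash
python3 - <<'E'
from h import *
np.set_printoptions(precision=4,suppress=True)
T=Cam(camera_model("top"));S=Cam(camera_model("side"))
t1=lambda x,y:((x+.5)/3.8+130-.5,(y+.5)/3.8+130-.5)
t2=lambda x,y:((x+.5)/5+350-.5,(y+.5)/5+160-.5)
s1=lambda x,y:((x+.5)/3.6+180-.5,(y+.5)/3.6+110-.5)
s2=lambda x,y:((x+.5)/2.7+180-.5,(y+.5)/2.7+210-.5)
L={'clBL':(t1(32,280),s1(50,485)),'clBR':(t1(207,217),s1(110,388)),'clFR':(t1(258,377),s1(347,395)),'clFL':(t1(85,438),s1(325,487)),
'laBL':(t1(540,90),s1(180,263)),'laBR':(t1(712,45),s1(222,215)),'laFR':(t1(757,205),s1(397,225)),'laFL':(t1(580,247),s1(367,272)),
'ball':(t1(636,286),s1(361,489)),'padtop?':(t1(262,447),s2(257,262)),'lamptop':(t2(615,165),s1(624,54)),'midcollar':(t2(548,238),s1(615,208)),'foot':(t2(466,347),s1(601,485)),
'clknob':(t1(207,410),s2(180,345)),'laknob':(t1(660,250),s2(233,130))}
P={}
for k,(a,b) in L.items():
    p,e=tri(T,a,S,b); P[k]=p; print(k,p,round(e,4))
for c in('cl','la'):
    v=P[c+'BL']+P[c+'BR']-P[c+'FL']-P[c+'FR']; w=P[c+'BL']+P[c+'FL']-P[c+'BR']-P[c+'FR']
    print(c,v/2,w/2,np.degrees(np.arctan2(v[1],v[0])),np.degrees(np.arctan2(-w[0],w[1])))
print('bystanders',T.on_z(208,315,.03),T.on_z(262,305,.05),T.on_z(334,282,.02),T.on_z(378,252,.048))
E
```

```text
clBL [0.654  0.2763 0.2513] 0.0003
clBR [0.661  0.1778 0.2523] 0.0001
clFR [0.5682 0.1729 0.2524] 0.0024
clFL [0.5616 0.2683 0.2525] 0.0014
laBL [ 0.6799 -0.0136  0.2515] 0.0
laBR [ 0.6792 -0.1108  0.2522] 0.0026
laFR [ 0.5844 -0.1081  0.2517] 0.0026
laFL [ 0.5876 -0.0103  0.2521] 0.0003
ball [ 0.594  -0.0387  0.1279] 0.0012
padtop? [0.5648 0.1968 0.1283] 0.0056
lamptop [ 0.4695 -0.3635  0.3092] 0.0022
midcollar [ 0.4699 -0.3602  0.2084] 0.0028
foot [ 0.4698 -0.3661  0.0078] 0.0027
clknob [0.6027 0.2274 0.0944] 0.001
laknob [ 0.6233 -0.0606  0.0913] 0.0035
cl [ 0.0926  0.0065 -0.0006] [-0.0068  0.0969 -0.0005] 3.984484531325115 4.036762442009137
la [ 0.0935 -0.0031 -0.    ] [ 0.0019  0.0975 -0.0002] -1.8745896949377823 -1.1453004462448113
bystanders [0.4257 0.2277 0.03  ] [0.4098 0.1005 0.05  ] [ 0.4179 -0.0748  0.02  ] [ 0.4523 -0.1919  0.048 ]
```

```bash
cat >> h.py <<'E'
CON={'clamp':(np.array([.6088,.2237,0]),np.radians(4.0)),'lamp':(np.array([.630,-.0604,0]),np.radians(-1.6))}
def cp(c,p):
    o,a=CON[c]; return o+R.from_euler('z',a).apply(p)
def tilt(deg,yaw):
    t=np.radians(deg);s,c=np.sin(t),np.cos(t)
    M=np.array([[-c,0,s],[0,1,0],[-s,0,-c]])
    return (R.from_euler('z',yaw)*R.from_matrix(M)).as_rotvec()
N=np.array([-.643,0,.766])
def at(c,y,d,extra=0):
    # point at normal distance d from pivot, sideways y; extra = retreat along normal
    return cp(c,np.array([-.006,y,.088])+N*(d+extra))
E
python3 - <<'E'
from h import *
np.set_printoptions(precision=3,suppress=True)
for c,ys in(('lamp',(.062,.015)),('clamp',(-.065,-.015,.065,.015))):
    o=tilt(38,CON[c][1])
    for y in ys:
        for e in(0,.15): print(c,y,e,at(c,y,.042,e),inverse_kinematics(at(c,y,.042,e),o))
d=tilt(0,-.66)
for z in(.35,.16): print(inverse_kinematics([.4697,-.364,z],d))
print(inverse_kinematics([.36,.25,.38],tilt(38,.5)))
E
```

```text
lamp 0.062 0 [0.599 0.002 0.12 ] None
lamp 0.062 0.15 [0.502 0.005 0.235] [-0.217  0.004  2.135  0.329  0.366 -2.029]
lamp 0.015 0 [ 0.597 -0.044  0.12 ] None
lamp 0.015 0.15 [ 0.501 -0.042  0.235] [-0.37   0.005  2.133  0.53   0.421 -2.335]
clamp -0.065 0 [0.58  0.157 0.12 ] None
clamp -0.065 0.15 [0.484 0.15  0.235] [ 0.199  0.029  2.109 -0.231  0.353 -1.251]
clamp -0.015 0 [0.577 0.206 0.12 ] None
clamp -0.015 0.15 [0.481 0.2   0.235] [ 0.352  0.071  2.063 -0.455  0.4   -0.924]
clamp 0.065 0 [0.571 0.286 0.12 ] None
clamp 0.065 0.15 [0.475 0.28  0.235] [ 0.561  0.155  1.963 -0.639  0.508 -0.596]
clamp 0.015 0 [0.575 0.236 0.12 ] None
clamp 0.015 0.15 [0.479 0.23  0.235] [ 0.435  0.101  2.03  -0.545  0.438 -0.776]
[-0.788  0.422  1.071 -0.     1.649 -1.699]
[-0.788  0.524  1.423 -0.     1.194 -1.699]
[ 0.375 -0.285  1.939  0.104  0.83  -1.74 ]
```

```bash
python3 - <<'E'
from h import *
np.set_printoptions(precision=2,suppress=True)
for c,ys in(('lamp',(.062,.015)),('clamp',(-.065,-.015,.065,.015))):
  for d in(.042,.05):
    for t in(26,30,34,38):
        row=[]
        for az in(-40,-30,-20,-10,0,10,20,30,40):
            o=tilt(t,CON[c][1]+np.radians(az))
            row.append(''.join('.' if inverse_kinematics(at(c,y,d,e),o) is None else '#' for y in ys for e in(0,.05,.1)))
        print(c,d,t,row)
E
```

```text
lamp 0.042 26 ['######', '######', '######', '######', '######', '######', '######', '######', '######']
lamp 0.042 30 ['######', '######', '######', '######', '######', '######', '######', '######', '.###..']
lamp 0.042 34 ['######', '######', '###.##', '..#..#', '..#.##', '######', '######', '.###.#', '##.###']
lamp 0.042 38 ['.##.##', '.##.##', '..#...', '......', '.....#', '.#####', '#.####', '##.###', '######']
lamp 0.05 26 ['######', '######', '######', '######', '######', '######', '######', '######', '######']
lamp 0.05 30 ['######', '######', '######', '######', '######', '######', '######', '######', '.###..']
lamp 0.05 34 ['######', '######', '###.##', '..#..#', '..#.##', '######', '######', '.###.#', '##.###']
lamp 0.05 38 ['.##.##', '.##.##', '.##..#', '......', '.....#', '.#####', '#.####', '##.###', '######']
clamp 0.042 26 ['############', '############', '############', '############', '############', '############', '############', '############', '############']
clamp 0.042 30 ['############', '############', '############', '############', '############', '#######
[... 311 characters left out ...]
 '........#...', '.##..#......', '#.####..#.##', '##.###.###.#']
clamp 0.05 26 ['############', '############', '############', '############', '############', '############', '############', '############', '############']
clamp 0.05 30 ['############', '############', '############', '############', '############', '############', '############', '############', '############']
clamp 0.05 34 ['############', '############', '############', '############', '..#.#####.##', '..#..#.##..#', '###.##.##.##', '############', '.###########']
clamp 0.05 38 ['############', '.###########', '.##.#####.##', '.##.##.##.##', '.....#.##..#', '........#...', '.##..#.....#', '###.##.#####', '##.#.#.#####']
```

```bash
cat >> h.py <<'E'
def tp(c,y,deg,d=.045,sh=-.004,back=0):
    t=np.radians(deg); p=np.array([-.006+sh,y,.088])+N*d+back*np.array([-np.sin(t),0,np.cos(t)])
    return cp(c,p)
E
python3 - <<'E'
from h import *
np.set_printoptions(precision=2,suppress=True)
for c,ys in(('lamp',(.065,.04,.015)),('clamp',(-.065,-.015,.065,.015))):
  for t in(30,32):
    o=tilt(t,CON[c][1])
    for y in ys:
      for b in(0,.06,.12): print(c,t,y,b,inverse_kinematics(tp(c,y,t,back=b),o), inverse_kinematics(tp(c,y,t,back=b),tilt(t,CON[c][1]+(-.17 if c=='clamp' else .17))))
E
```

```text
lamp 30 0.065 0 [-0.15  0.37  1.96  0.22  0.29 -1.89] [-0.21  0.38  1.96  0.52  0.36 -2.38]
lamp 30 0.065 0.06 [-0.16  0.24  1.97  0.17  0.41 -1.84] [-0.23  0.24  1.97  0.41  0.47 -2.27]
lamp 30 0.065 0.12 [-0.17  0.11  1.96  0.14  0.55 -1.82] [-0.25  0.11  1.96  0.34  0.6  -2.19]
lamp 30 0.04 0 [-0.21  0.37  1.96  0.31  0.3  -2.03] [-0.27  0.38  1.95  0.57  0.38 -2.47]
lamp 30 0.04 0.06 [-0.23  0.24  1.97  0.24  0.42 -1.96] [-0.29  0.25  1.97  0.46  0.49 -2.36]
lamp 30 0.04 0.12 [-0.24  0.11  1.96  0.2   0.56 -1.93] [-0.31  0.12  1.96  0.38  0.62 -2.29]
lamp 30 0.015 0 [-0.27  0.37  1.96  0.39  0.32 -2.15] [-0.33  0.38  1.95  0.61  0.41 -2.56]
lamp 30 0.015 0.06 [-0.29  0.24  1.97  0.31  0.44 -2.08] [-0.35  0.25  1.96  0.5   0.52 -2.45]
lamp 30 0.015 0.12 [-0.31  0.11  1.96  0.26  0.58 -2.03] [-0.38  0.12  1.95  0.42  0.65 -2.37]
lamp 32 0.065 0 None [-0.22  0.37  1.99  0.65  0.32 -2.51]
lamp 32 0.065 0.06 [-0.17  0.23  2.01  0.21  0.35 -1.89] [-0.24  0.24  2.    0.5   0.42 -2.36]
lamp 32 0.065 0.12 [-0.18  0.1   2.01  0.17  0.49 -1.85] [-0.26  0.1   2.    0.4   0.55 -2.26]
lamp 32 
[... 2012 characters left out ...]
36  0.3   1.91 -0.53  0.48 -0.69]
clamp 32 -0.015 0.12 [ 0.31  0.15  1.94 -0.26  0.52 -1.14] [ 0.38  0.18  1.91 -0.45  0.6  -0.77]
clamp 32 0.065 0 [ 0.44  0.45  1.84 -0.56  0.38 -0.72] [ 0.5   0.48  1.79 -0.68  0.49 -0.43]
clamp 32 0.065 0.06 [ 0.47  0.34  1.85 -0.47  0.48 -0.8 ] [ 0.53  0.36  1.81 -0.6   0.59 -0.51]
clamp 32 0.065 0.12 [ 0.5   0.22  1.85 -0.41  0.59 -0.86] [ 0.56  0.26  1.8  -0.53  0.7  -0.57]
clamp 32 0.015 0 [ 0.34  0.42  1.9  -0.48  0.31 -0.88] [ 0.4   0.44  1.86 -0.67  0.42 -0.51]
clamp 32 0.015 0.06 [ 0.36  0.3   1.92 -0.39  0.42 -0.96] [ 0.42  0.32  1.88 -0.57  0.52 -0.61]
clamp 32 0.015 0.12 [ 0.39  0.17  1.91 -0.32  0.54 -1.02] [ 0.45  0.2   1.87 -0.49  0.63 -0.69]
```

```bash
python3 - <<'E'
from h import *
np.set_printoptions(precision=3,suppress=True)
grip(0.0,20)
c='lamp';t=29;o=tilt(t,CON[c][1])
r=tp(c,.06,t,back=.12)
m=r+[-.08,0,.02]
print(r,m,inverse_kinematics(m,o))
move_pose([.36,.25,.36],tilt(15,.5))
move_pose(m,o)
print(read_ee_pos(),read_joint_pos(),read_time_s(),read_grip_width())
move_linear(r)
for n in("wrist","side","top"): cv2.imwrite(f"pics/{n}1.png",read_camera(n))
E
```

```text
[0.535 0.002 0.227] [0.455 0.002 0.247] [-0.235 -0.067  2.073  0.167  0.645 -1.886]
[0.455 0.003 0.248] [-0.234 -0.067  2.072  0.167  0.646 -1.886] 4.0417 0.00038810639483015326
```

```bash
python3 - <<'E'
import cv2,numpy as np
a=[cv2.resize(cv2.imread(f'pics/{n}1.png'),(400,300)) for n in('wrist','side','top')]
cv2.imwrite('pics/m1.png',np.vstack([np.hstack(a[:2]),np.hstack([a[2],a[2]*0])]))
E
```

```text
(no output)
```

View pics/m1.png

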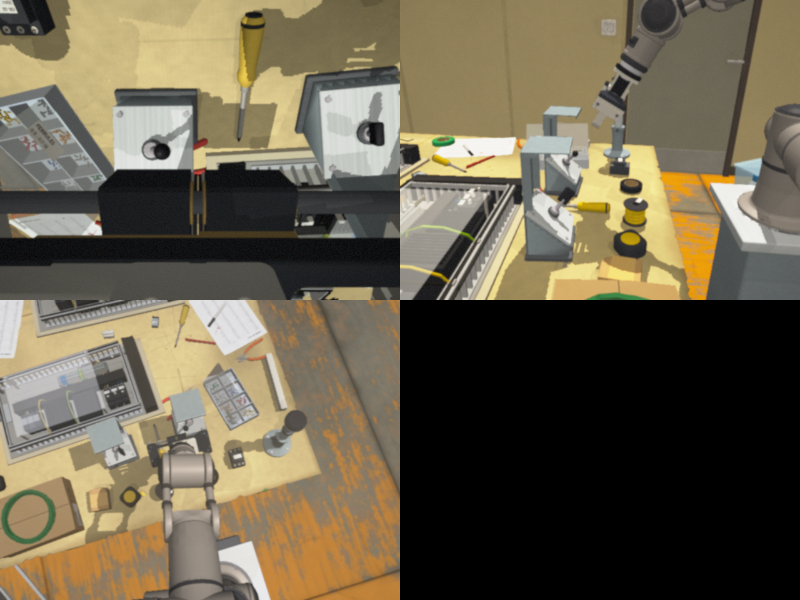

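View pics/wrist1.png

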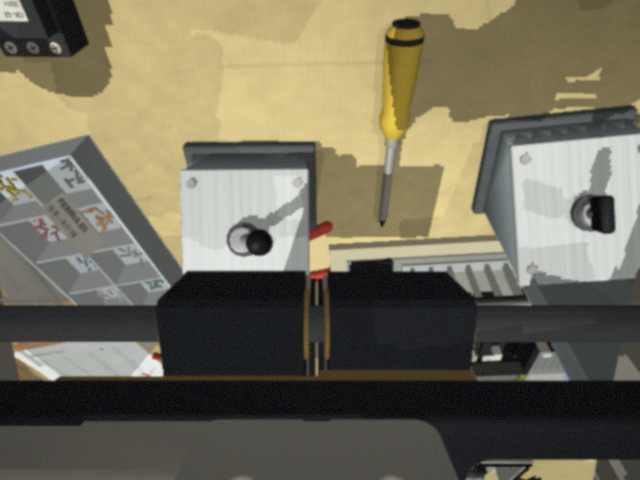

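```bash
python3 - <<'E'
import cv2
s=cv2.imread('pics/side1.png')
cv2.imwrite('pics/sz3.png',cv2.resize(s[20:270,170:430],None,fx=2.4,fy=2.4,interpolation=cv2.INTER_CUBIC))
from h import *
m=camera_model("wrist");C=Cam(m); p=read_ee_pos(); M=R.from_rotvec(read_tcp_rot()).as_matrix()
for y in(-.038,-.019,0,.019,.038):
  for z in(0,-.02,-.05,-.08): print(y,z,C.proj(p+M@np.array([0,y,z])).round())
E
```

```text
-0.038 0 [228. 298.]
-0.038 -0.02 [217. 318.]
-0.038 -0.05 [193. 360.]
-0.038 -0.08 [154. 429.]
-0.019 0 [272. 298.]
-0.019 -0.02 [267. 318.]
-0.019 -0.05 [254. 360.]
-0.019 -0.08 [235. 429.]
0 0 [316. 298.]
0 -0.02 [316. 318.]
0 -0.05 [316. 360.]
0 -0.08 [316. 429.]
0.019 0 [360. 298.]
0.019 -0.02 [366. 318.]
0.019 -0.05 [377. 360.]
0.019 -0.08 [397. 429.]
0.038 0 [404. 298.]
0.038 -0.02 [415. 318.]
0.038 -0.05 [439. 360.]
0.038 -0.08 [478. 429.]
```

View pics/sz3.png

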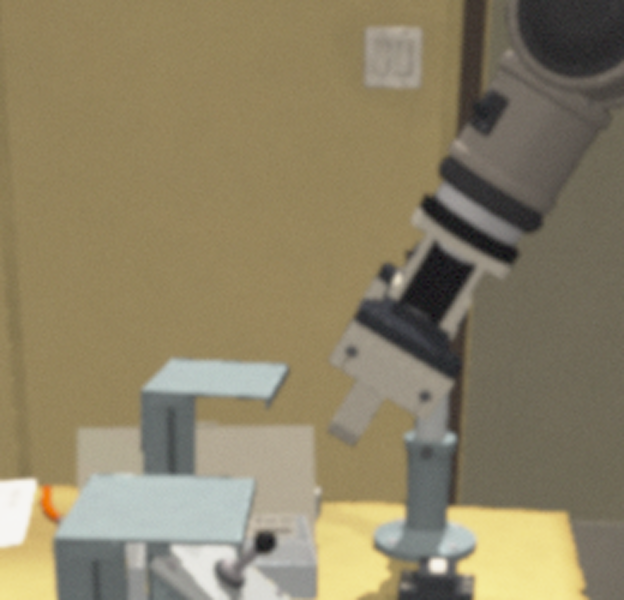

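```bash
python3 - <<'E'
from h import *
np.set_printoptions(precision=3,suppress=True)
c='lamp';t=29
print(move_linear(tp(c,.06,t),feed=.1,max_force=12), read_wrist_force(),read_joint_pos())
cv2.imwrite("pics/side2.png",read_camera("side"))
cv2.imwrite("pics/wrist2.png",read_camera("wrist"))
for y in (.05,.042,.034,.028,.022,.018):
    print(y,move_linear(tp(c,y,t),feed=.04,max_force=12),read_wrist_force())
move_linear(tp(c,.028,t),feed=.05)
cv2.imwrite("pics/side3.png",read_camera("side"))
print(read_wrist_force(),read_time_s())
E
python3 - <<'E'
import cv2,numpy as np
a=[cv2.resize(cv2.imread(f'pics/side{n}.png')[140:290,180:340],(400,375)) for n in(2,3)]
cv2.imwrite('pics/m2.png',np.hstack(a))
E
```

```text
False [-0.319  0.791 -0.175] [-0.164  0.376  1.945  0.207  0.324 -1.887]
0.05 False [0.298 0.05  0.282]
0.042 False [-0.25  -0.115  0.375]
0.034 True [-2.587  5.397  5.905]
0.028 True [-3.531  6.055  7.901]
0.022 True [-3.755  4.815  7.176]
0.018 True [-3.861  5.384  7.666]
[-19.114  12.875  26.641] 8.2667
```

View pics/m2.png

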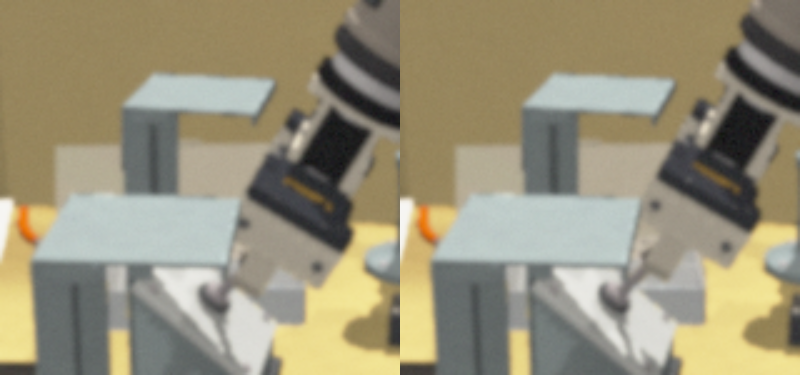

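View pics/wrist2.png

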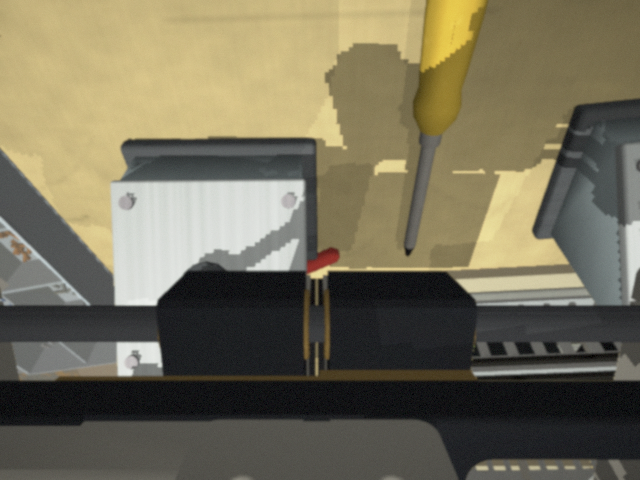

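```bash
python3 - <<'E'
from h import *
np.set_printoptions(precision=4,suppress=True)
p=read_ee_pos();print(p,read_joint_pos(),read_wrist_force(),read_ft_torque())
o,a=CON['lamp']; q=R.from_euler('z',-a).apply(p-o); print('console frame',q, 'normal d',(q-[-.006,0,.088])@N, 'cmd',tp('lamp',.028,29))
print(read_tcp_rot(),tilt(29,CON['lamp'][1]))
cv2.imwrite("pics/top3.png",cv2.resize(read_camera("top")[130:290,200:400],None,fx=4,fy=4,interpolation=cv2.INTER_CUBIC))
cv2.imwrite("pics/wrist3.png",read_camera("wrist"))
cv2.imwrite("pics/sz4.png",cv2.resize(read_camera("side")[190:290,240:340],None,fx=6,fy=6,interpolation=cv2.INTER_CUBIC))
E
```

```text
[ 0.5902 -0.0284  0.1241] [-0.2387  0.372   1.9422  0.3255  0.3566 -2.0664] [-19.1141  12.8752  26.6406] [1.6475 1.0096 0.9125]
console frame [-0.0407  0.0309  0.1241] normal d 0.04997990379711373 cmd [ 0.5919 -0.0313  0.1225]
[0.0284 2.6417 0.0049] [ 0.0368  2.6352 -0.0095]
```

View pics/sz4.png

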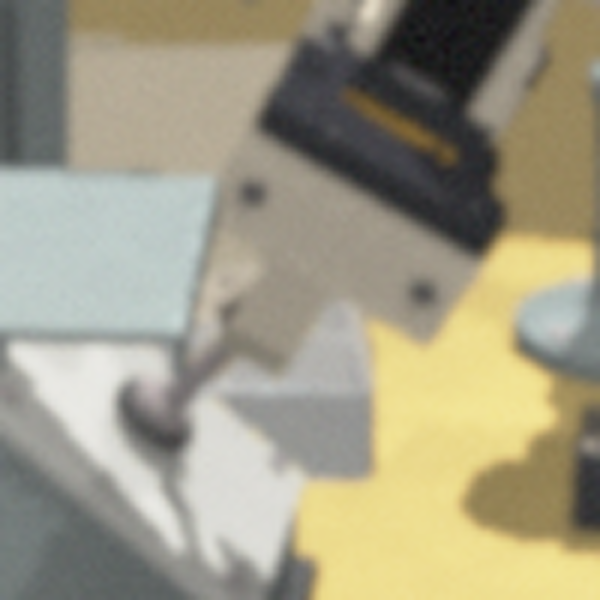

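View pics/wrist3.png

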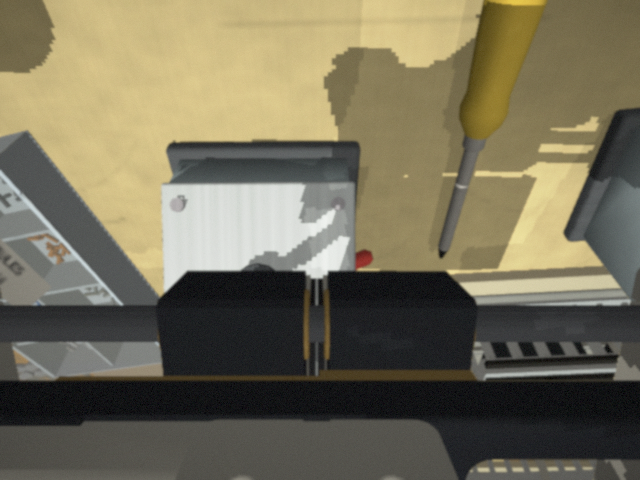

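View pics/top3.png

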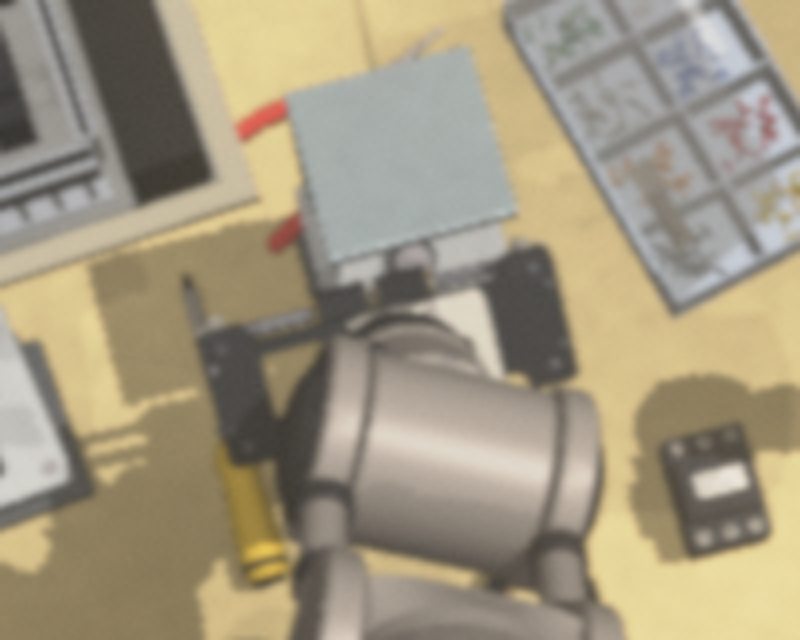

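```bash
python3 - <<'E'
from h import *
np.set_printoptions(precision=4,suppress=True)
c='lamp'
o=tilt(29,CON[c][1])
move_linear(tp(c,.04,29),feed=.05)
print(read_wrist_force(),read_ee_pos())
move_linear(tp(c,.06,29),o,feed=.08)
print(read_wrist_force(),read_ft_torque(),read_ee_pos(), tp(c,.06,29))
move_linear(tp(c,.06,29,back=.06),o,feed=.12)
cv2.imwrite("pics/sz5.png",cv2.resize(read_camera("side")[150:290,220:380],None,fx=5,fy=5,interpolation=cv2.INTER_CUBIC)[:600])
for y in(.06,.04,.015):
  for d in(.02,.025): print(inverse_kinematics(tp(c,y,29,d=d,sh=-.008),o))
E
```

```text
[ 1.0604 -0.262  -0.1986] [ 0.5923 -0.0193  0.1224]
[-0.3621 -0.6788 -0.5347] [0.015  0.3089 0.0536] [0.5928 0.0005 0.1223] [0.5928 0.0007 0.1225]
[-0.1601  0.4271  1.9326  0.228   0.2865 -1.9055]
[-0.161   0.4159  1.9374  0.2247  0.2929 -1.9028]
[-0.2046  0.4267  1.9334  0.2981  0.2943 -2.0116]
[-0.2059  0.4154  1.9382  0.2939  0.3007 -2.0082]
[-0.2597  0.4278  1.9312  0.3759  0.3082 -2.1341]
[-0.2614  0.4166  1.936   0.3709  0.3145 -2.1301]
```

View pics/sz5.png

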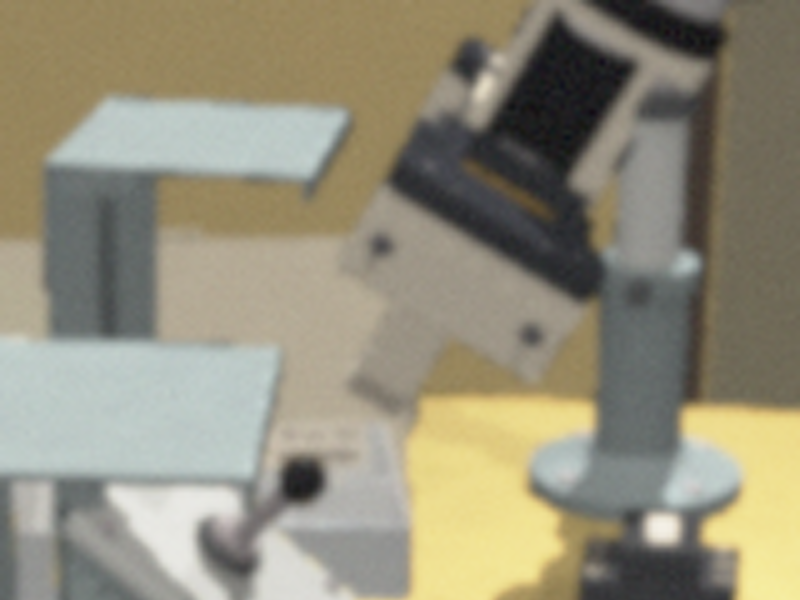

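```bash
python3 - <<'E'
from h import *
np.set_printoptions(precision=3,suppress=True)
c='lamp';o=tilt(29,CON[c][1]);K=dict(d=.022,sh=-.008)
move_linear(tp(c,.064,29,back=.06,**K),o)
h=move_linear(tp(c,.064,29,**K),o,feed=.08,max_force=8); print(h,read_wrist_force())
if not h:
  for y in(.055,.048,.04,.034,.028,.023,.019):
    h=move_linear(tp(c,y,29,**K),feed=.04,max_force=15)
    print(y,h,read_wrist_force(),read_ee_pos()-tp(c,y,29,**K))
    if h: break
cv2.imwrite("pics/sz6.png",cv2.resize(read_camera("side")[150:290,220:380],None,fx=5,fy=5,interpolation=cv2.INTER_CUBIC)[:600])
E
```

```text
False [-0.895 -0.341 -0.119]
0.055 False [-1.126 -0.142 -0.304] [ 0. -0.  0.]
0.048 False [-0.881 -0.068  0.536] [ 0. -0.  0.]
0.04 False [-1.906  2.581  1.393] [-0.  0. -0.]
0.034 False [-0.63   1.839  1.796] [ 0. -0. -0.]
0.028 False [-0.192  0.418 -1.054] [ 0. -0.  0.]
0.023 False [0.347 0.693 0.529] [ 0. -0.  0.]
0.019 False [-0.535 -0.025  0.431] [ 0. -0.  0.]
```

View pics/sz6.png

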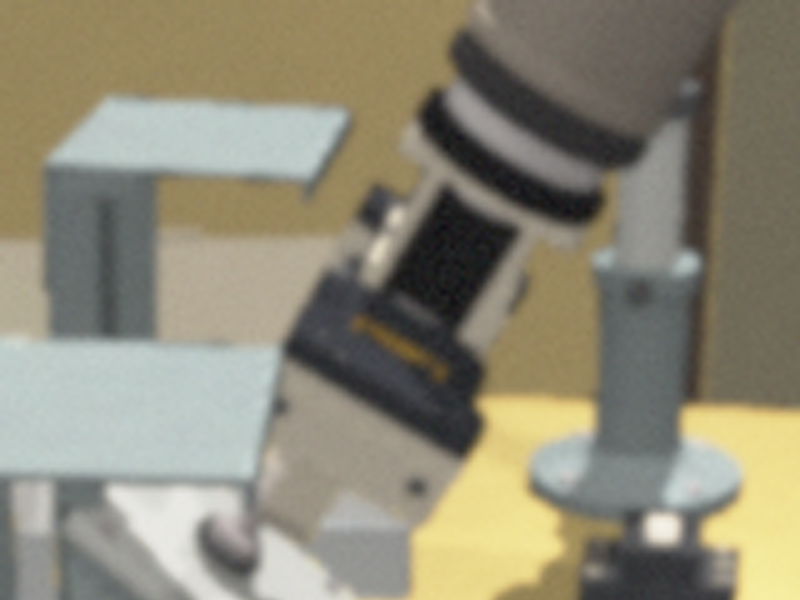

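```bash
python3 - <<'E'
from h import *
np.set_printoptions(precision=3,suppress=True)
c='lamp';o=tilt(29,CON[c][1]);K=dict(d=.022,sh=-.008)
move_linear(tp(c,.05,29,**K),feed=.1)
move_linear(tp(c,.05,29,back=.13,**K),feed=.2)
a=tp(c,.05,29,back=.13,**K)+[-.03,0,.02]
move_linear(a)
cv2.imwrite("pics/sz7.png",cv2.resize(read_camera("side")[190:290,220:320],None,fx=4,fy=4,interpolation=cv2.INTER_CUBIC))
cv2.imwrite("pics/wrist7.png",read_camera("wrist"))
c='clamp';o=tilt(29,CON[c][1])
print(read_time_s())
for y in(-.064,-.02,.064,.02):
  for b in(0,.13): print(y,b,inverse_kinematics(tp(c,y,29,back=b,**K),o))
E
cd pics; python3 -c "
import cv2,numpy as np
a=cv2.imread('sz7.png');b=cv2.resize(cv2.imread('wrist7.png'),(400,300));c=np.zeros((400,800,3),np.uint8);c[:,:400]=a;c[:300,400:]=b;cv2.imwrite('m7.png',c)"
```

```text
15.075
-0.064 0 [ 0.16   0.431  1.918 -0.153  0.291 -1.345]
-0.064 0.13 [ 0.175  0.157  1.924 -0.096  0.558 -1.397]
-0.02 0 [ 0.256  0.45   1.883 -0.287  0.322 -1.135]
-0.02 0.13 [ 0.285  0.185  1.889 -0.19   0.58  -1.222]
0.064 0 [ 0.425  0.499  1.788 -0.436  0.41  -0.853]
0.064 0.13 [ 0.474  0.255  1.794 -0.322  0.647 -0.952]
0.02 0 [ 0.339  0.471  1.842 -0.374  0.361 -0.983]
0.02 0.13 [ 0.379  0.216  1.848 -0.261  0.608 -1.083]
```

View pics/m7.png

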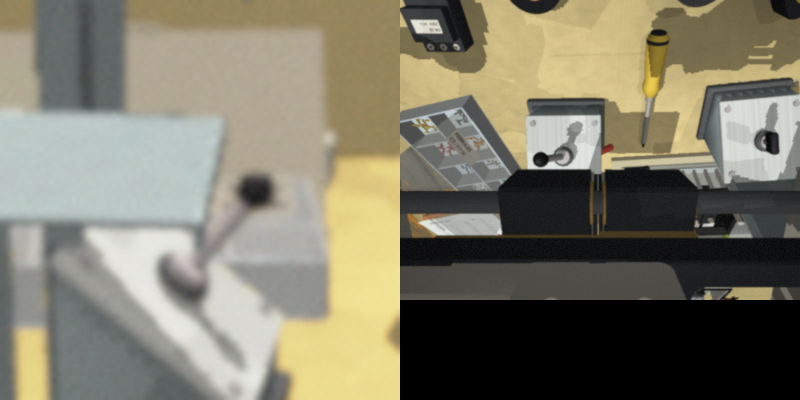

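```bash
cat > fl.py <<'E'
from h import *
np.set_printoptions(precision=3,suppress=True)
K=dict(d=.022,sh=-.008)
def flip(c,s,ys):
    o=tilt(29,CON[c][1])
    b=tp(c,s*.066,29,back=.13,**K)
    move_pose(b+[-.03,0,.02],o)
    move_linear(b,o)
    h=move_linear(tp(c,s*.066,29,**K),o,feed=.12,max_force=8); print(h,read_wrist_force())
    if h: return
    for y in ys:
        h=move_linear(tp(c,s*y,29,**K),feed=.05,max_force=15)
        print(y,h,read_wrist_force())
        if h: return
    move_linear(tp(c,s*.045,29,**K),feed=.15)
    move_linear(tp(c,s*.045,29,back=.13,**K),feed=.25)
    move_linear(tp(c,s*.045,29,back=.13,**K)+[-.03,0,.02])
    cv2.imwrite(f"pics/fs{s}.png",np.hstack([cv2.resize(read_camera("side")[260:360,200:300],(400,400)),cv2.resize(read_camera("wrist"),(400,300)).repeat(1,0) if 0 else cv2.resize(read_camera("wrist"),(400,400))]))
    print(read_time_s())
E
python3 -c "
from fl import *
flip('clamp',-1,(.05,.04,.032,.026,.02,.015))"
```

```text
False [-0.389 -0.089 -0.466]
0.05 False [ 0.477 -0.863  0.387]
0.04 False [-0.214 -2.516  0.87 ]
0.032 False [-0.721 -0.387  0.464]
0.026 False [-0.154  0.203  0.579]
0.02 False [-0.728  0.07  -0.126]
0.015 False [ 0.744  0.136 -0.103]
20.8
```

View pics/fs-1.png

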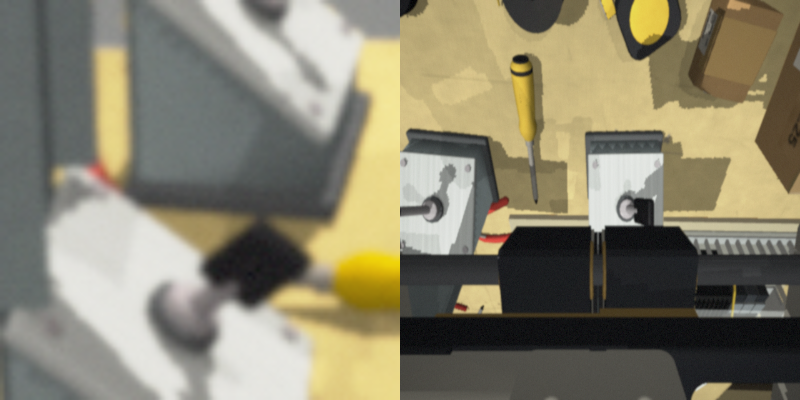

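```bash
python3 - <<'E'
from h import *
np.set_printoptions(precision=3,suppress=True)
d=lambda y:tilt(0,y)
move_pose([.40,.08,.38],tilt(10,0))
move_pose([.42,-.2,.40],d(-.45))
move_pose([.4697,-.364,.37],d(-.66))
move_linear([.4697,-.364,.325],feed=.1,max_force=6)
print(read_wrist_force(),read_time_s())
z=.325
for z in(.31,.30,.285,.27,.255,.245,.235,.225,.21,.195,.18,.17,.166,.1635):
    h=move_linear([.4697,-.364,z],feed=.05,max_force=30)
    print(z,h,read_wrist_force(),read_ee_pos())
    if h: break
cv2.imwrite("pics/side8.png",read_camera("side"))
print(read_time_s())
E
```

```text
[0.046 0.46  0.835] 24.025
0.31 False [-0.463  0.392  0.077] [ 0.47  -0.364  0.31 ]
0.3 False [-0.263 -0.803 -0.747] [ 0.47  -0.364  0.299]
0.285 False [-0.132 -0.149 -0.46 ] [ 0.47  -0.364  0.284]
0.27 False [0.132 0.293 0.481] [ 0.47  -0.364  0.269]
0.255 False [-0.925 -0.548  0.436] [ 0.469 -0.364  0.254]
0.245 False [-0.028  0.649  1.033] [ 0.469 -0.364  0.244]
0.235 False [ 0.942 -0.718  1.127] [ 0.47  -0.364  0.235]
0.225 False [ 0.092 -0.21   2.239] [ 0.47  -0.364  0.225]
0.21 False [ 1.18  -0.962  2.334] [ 0.47  -0.364  0.21 ]
0.195 False [ 1.032 -1.301  2.544] [ 0.47  -0.364  0.195]
0.18 False [ 1.364 -1.334  3.459] [ 0.47  -0.364  0.18 ]
0.17 False [ 0.725 -0.404  2.047] [ 0.47  -0.364  0.17 ]
0.166 False [-2.399  1.422 10.706] [ 0.47  -0.364  0.168]
0.1635 False [-4.36   4.819 24.667] [ 0.47  -0.364  0.167]
29.475
```

View pics/side8.png

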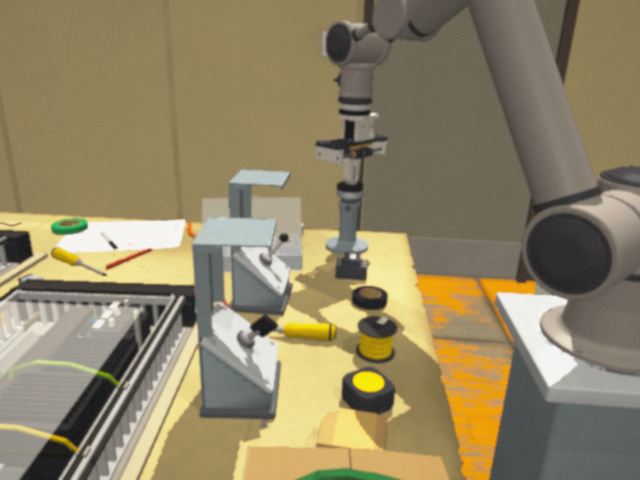

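```bash
python3 - <<'E'
from h import *
np.set_printoptions(precision=3,suppress=True)
move_linear([.4697,-.364,.30],feed=.2)
move_pose([.42,-.2,.38],tilt(0,-.45))
move_pose([.38,.1,.38],tilt(15,.2))
s=read_camera("side");t=read_camera("top")
cv2.imwrite("pics/m9.png",np.hstack([cv2.resize(s[110:290,300:420],(400,600),interpolation=cv2.INTER_CUBIC),cv2.resize(t[160:280,400:480],(400,600),interpolation=cv2.INTER_CUBIC)]))
print(read_time_s())
E
```

```text
32.35
```

View pics/m9.png

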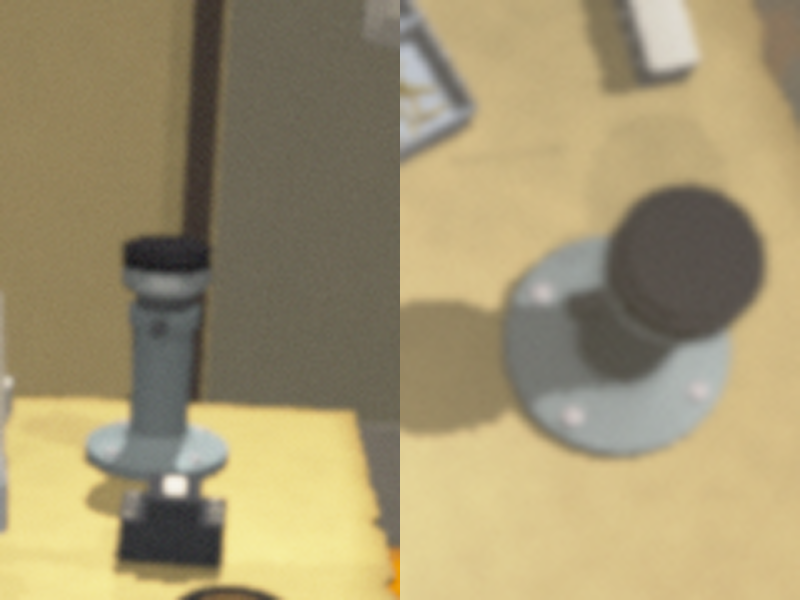

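```bash
python3 - <<'E'
from fl import *
T=Cam(camera_model("top"));S=Cam(camera_model("side"))
print(tri(T,(457.2,212),S,(350.1,183.5)))
flip('clamp',1,(.05,.04,.032,.026,.02,.015))
E
```

```text
(array([ 0.469, -0.365,  0.168]), np.float64(0.0024795136087146247))
False [-0.241  0.393  0.824]
0.05 False [0.486 0.159 0.004]
0.04 False [-1.046  1.435  0.529]
0.032 False [-0.334  0.827  0.765]
0.026 False [-0.04   0.127  0.682]
0.02 False [ 0.637 -0.27   0.554]
0.015 False [-0.115  0.092 -1.05 ]
38.3833
```

View pics/fs1.png

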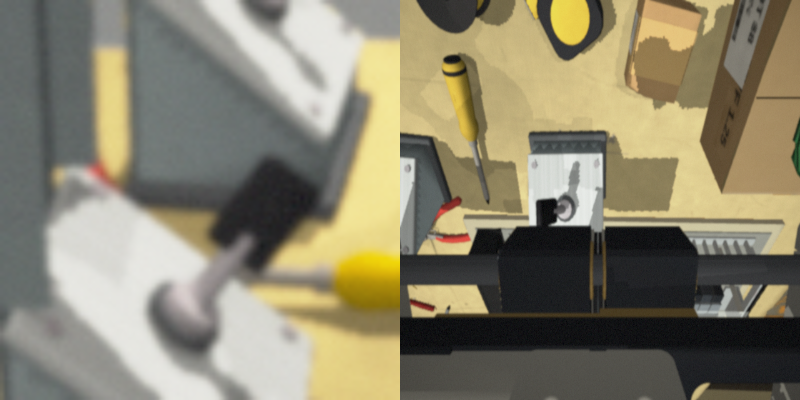

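The clamp paddle is back at its right: in the wrist view it sits left of the knob, at about (545, 210) of the mosaic. I'll back off and take one last look before handing in.

```bash
python3 - <<'E'
from h import *
move_pose([.38,.3,.38],tilt(10,.6))
a,b=read_camera("side"),read_camera("top")
cv2.imwrite("pics/m10.png",np.hstack([cv2.resize(a[120:420,180:420],(400,500)),cv2.resize(b[120:330,140:500],(400,234)).copy() if 0 else cv2.resize(b[140:330,250:500],(400,500))]))
print(read_wrist_force(),read_time_s())
E
```

```text
[ 0.67595786 -0.53880824  0.48599217] 39.2333
```

View pics/m10.png

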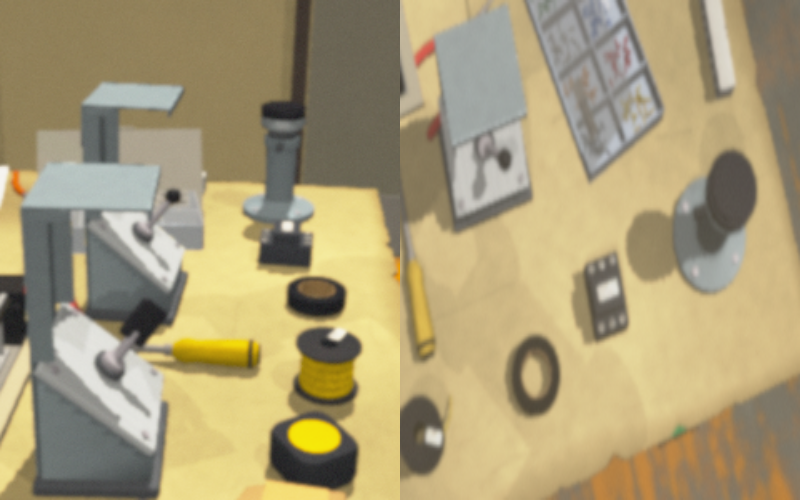

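Both bats are at their right, the mast is home and the bystanders are where they were.

```bash
python3 -c "
from station import *
hand_in(); print(read_time_s())"
```

```text
the job is handed in; nothing more can be done
the job is handed in; nothing more can be done
```

The mast is stowed and the job is handed in, with the clock at about 39 s of the 72 s allowed. I flipped the lamp bat right, flipped the clamp bat left, pushed the mast down, then flipped the clamp bat back right.

**Failed first try:** The first push on the lamp bat did not take. The bevelled ends of the fingers rode up on the ball, and the wrist force reached about 35 N before I backed off. That stayed within the limits, and the ball was still at its left afterwards. Going in deeper, with the straight part of the fingers against the bat, all three flips took about 3 N or less.

**Mast:** I pressed down on the lamp head to about 25 N against the stop. The fingertips read 167 mm there, and two camera views put the lamp top at about 168 mm. The stated home height is 165.5 mm, so both readings are 1.5 to 2.5 mm high but inside the 4 mm allowance. I did not measure the two tubes separately. That the inner tube went home before the middle one rests on the middle being stiffer, because the forces on the way down did not show it clearly.

**Last look:** The final pictures show both bats at their right, the mast down, the bystanders where they were, and the arm clear with under 1 N on the wrist.

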